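Close the vent plugs of the casting moulds in order

TASK

Close the vents of three plaster moulds by lightly pressing down each plug with the fingertips until it is down: first the tall round mould, then the low round mould, then the open tray mould. Leave the plug of the rectangular block mould up. Press gently on the fragile plaster, and do not lift or shift the moulds or disturb anything else on the bench.

Things in the scene. Friction and masses are not known exactly. Their poses are not given: they have to be found in the camera images.
- tall_mould: Tall round plaster mould, 110 mm diameter, 160 mm high, with two black rubber bands; loose, about 1.8 kg. Origin at the centre of its underside, z up.
- tall_plug (a joint): Vent plug of the tall round mould: flat black rubber cap 32 mm across on an 18 mm wooden stem, in the middle of its top. Value = m the stem is pushed straight down: 0 to 0.002 at the start (at 0 the cap top is 32 mm above the plaster), 0.012 at the stop. Stem slides against 3 N of friction, stays where left; the cap gives 1 mm per 1.5 N and springs back. Closed from 0.008 on.
- tall_plug_top (a point): Centre of the flat top of the rubber cap of the tall round mould's vent plug, moves down with it; z up.
- low_mould: Low, wide round plaster mould, 150 mm diameter, 60 mm high, with one rubber band; loose, about 1.6 kg. Origin at the centre of its underside, z up.
- low_plug (a joint): Vent plug of the low round mould: flat black rubber cap 32 mm across on an 18 mm wooden stem, in the middle of its top. Value = m the stem is pushed straight down: 0 to 0.002 at the start (at 0 the cap top is 32 mm above the plaster), 0.012 at the stop. Stem slides against 3 N of friction, stays where left; the cap gives 1 mm per 1.5 N and springs back. Closed from 0.008 on.
- low_plug_top (a point): Centre of the flat top of the rubber cap of the low round mould's vent plug, moves down with it; z up.
- tray_mould: Open tray-shaped plaster mould, 160 (its x) by 130 mm, 70 mm high to the top of its two 22 mm side walls and its one 42 mm thick end wall, at -x; open at +x; floor 28 mm thick; loose, about 1.4 kg. Origin at the centre of its underside, z up.
- tray_plug (a joint): Vent plug of the open tray mould: flat black rubber cap 32 mm across on an 18 mm wooden stem, in the middle of its one end wall. Value = m the stem is pushed straight down: 0 to 0.002 at the start (at 0 the cap top is 32 mm above the plaster), 0.012 at the stop. Stem slides against 3 N of friction, stays where left; the cap gives 1 mm per 1.5 N and springs back. Closed from 0.008 on.
- tray_plug_top (a point): Centre of the flat top of the rubber cap of the open tray mould's vent plug, moves down with it; z up.
- block_mould: Rectangular block-shaped plaster mould, 120 by 90 mm, 100 mm high, with two rubber bands; loose, about 1.8 kg. Origin at the centre of its underside, z up.
- block_plug (a joint): Vent plug of the rectangular block mould: flat black rubber cap 32 mm across on an 18 mm wooden stem, in the middle of its top. Value = m the stem is pushed straight down: 0 to 0.002 at the start (at 0 the cap top is 32 mm above the plaster), 0.012 at the stop. Stem slides against 3 N of friction, stays where left; the cap gives 1 mm per 1.5 N and springs back. Must stay up (below 0.004).
- block_plug_top (a point): Centre of the flat top of the rubber cap of the rectangular block mould's vent plug, moves down with it; z up.
- cup: Terracotta cup, 68 mm across, 75 mm high. Loose; origin at the centre of its underside. Not part of the job.
- spool: Plaster spool, 52 mm across, 65 mm high. Loose; origin at the centre of its underside. Not part of the job.
- rib: Flat wooden potter's rib, 90 by 45 by 10 mm. Loose; origin at the centre of its underside. Not part of the job.
- spatula: Spatula lying on the table, handle to its -x. Loose; origin at the centre of its underside, along its x axis. Not part of the job.
- brush: Brush lying on the table, handle to its -x. Loose; origin at the centre of its underside, along its x axis. Not part of the job.
- jar: Small glass jar with a grey lid, 60 mm across, 80 mm high. Loose; origin at the centre of its underside. Not part of the job.
- core: Tapered plaster core, 60 mm across at the foot, 50 mm high. Loose; origin at the centre of its underside. Not part of the job.
Mind the look-alikes: they are no part of the job. What is shaped like the tall_mould but yellow is not meant.

How it is judged:
On the way, in this order (a step that is already met when the one before it is completed fails the run):
1. the tall round mould's plug is down, the others still up (value of joint tall_plug above 0.008 m and value of joint each of low_plug, tray_plug, block_plug below 0.004 m), for 0.1 s.
2. then the low round mould's plug is down, the tray's and block's still up (value of joint each of tall_plug, low_plug above 0.008 m and value of joint each of tray_plug, block_plug below 0.004 m), for 0.1 s.
3. then the open tray mould's plug is down, the block's still up (value of joint each of tall_plug, low_plug, tray_plug above 0.008 m and value of joint block_plug below 0.004 m), for 0.1 s.
At the end, for the whole second after the job is handed in: The plugs of the tall round, low round and open tray moulds are each pushed down at least 8 mm of their 12 mm; the block mould's plug is less than 4 mm down; every mould stands at rest on the bench within 20 mm of where it started, and the other loose things are within 30 mm of where they started (all of step 3 and distance of each of tall_mould, low_mould, tray_mould, block_mould from where it was at the start of the episode below 0.02 m and height (world z) of each of tall_mould, low_mould, tray_mould, block_mould below 0.01 m and linear speed of each of tall_mould, low_mould, tray_mould, block_mould below 0.02 m/s and distance of each of cup, spool, rib, spatula, brush, jar, core from where it was at the start of the episode below 0.03 m); the robot touches nothing.
It fails at once if a plug pressed out of order (the low round before the tall round, or the tray before the low round), or the block mould's plug pushed down ((value of joint low_plug above 0.004 m and value of joint tall_plug below 0.008 m) or (value of joint tray_plug above 0.004 m and value of joint low_plug below 0.008 m) or value of joint block_plug above 0.004 m).
It fails at once if a mould or its plug pressed harder than 20 N (contact force between any of the arm, the fingers and tall_mould above 20 N or contact force between any of the arm, the fingers and low_mould above 20 N or contact force between any of the arm, the fingers and tray_mould above 20 N or contact force between any of the arm, the fingers and block_mould above 20 N).
It fails at once if a mould lifted more than 10 mm, or shifted more than 20 mm (height (world z) of any of tall_mould, low_mould, tray_mould, block_mould above 0.01 m or distance of any of tall_mould, low_mould, tray_mould, block_mould from where it was at the start of the episode above 0.02 m).
It fails at once if another loose thing moved more than 30 mm (distance of any of cup, spool, rib, spatula, brush, jar, core from where it was at the start of the episode above 0.03 m).
It also fails if it takes over 64 s, if anything falls off the work surface, if the arm or the gripper's body presses on something with over 40 N, if the wrist force passes 120 N, or if a joint passes its speed limit or range.

ROBOT

A 6-joint arm with a two-finger parallel gripper is mounted at the origin on the work surface. World frame = base frame: x ahead of the robot, y to its left, z up, the work surface at z = 0. Lengths are in m, angles in rad, forces in N, time in s.
With the tool pointing down it reaches from about 0.35 to 0.85 m from the base axis. Payload 8.1 kg.
Tool frame: the origin (TCP) lies midway between the tips of the shut fingers; the grasp point (between the pads) lies 19 mm behind it; z points along the fingers, y is the line along which they close (so a half turn about z gives the same grasp; the last joint's range is limited). The gripper opens to 85 mm and grips with 20 to 120 N. Pads are 22 mm wide; open, the fingers measure 114 mm over their backs; the gripper's body (76 mm by 85 mm) begins 54 mm behind the grasp point. The pads swing forward as they close: fully open they stand 13 mm farther back than shut.
Start: joints at [1.147, 0.13, 1.488, -0, 1.523, -0.085], TCP at [0.199, 0.566, 0.231] pointing down, gripper open.
Joint ranges: [-2.96, 2.96], [-0.89, 2.26], [0.02, 2.5], [-1.34, 4.48], [0, 2.73], [-2.66, 2.66]. Speed limits (rad/s): [2.39, 2.39, 2.79, 3.14, 3.14, 3.14].

INTERFACE

Orientations are given as a 3x3 rotation matrix whose columns are the frame's x, y, z axes.
In Python, from plant import robot, viewer, order gives the robot as it stands.
- The arm moves only by the shell command python3 -m crank 'ROWS'. ROWS is JSON, a list of rows, each a list of 7 numbers: the shift along the tool's x, y, z in units of 1000 mm (1.0 is 1000 mm), then the turn, a rotation vector about the tool's x, y, z in units of 0.5 rad (1.0 is 0.5 rad), then the opening, from 0 (shut) to 1 (fully open). In form: [[x, y, z, wx, wy, wz, grip], ...]. A call has exactly 8 rows; each row is the pose to reach, as a shift and turn from the pose commanded when the call began, along the tool's axes at that moment; what a row does not reach only later rows make up. A row lasts 1/8 s, in which the tool goes at most 62.5 mm and 10.7 degrees, less where a joint would pass 70% of its speed; a pose out of reach is approached as far as the arm can. A call with a number of a shift or a turn outside -1 to 1 is refused whole. A call with a gripper value outside its range is refused whole. The fingers move at their own pace and stop on an object; the grip force is fixed at half the most. Time passes only in rows, so rows that repeat a pose let the fingers close, or fill a call up. It gives the time, the measured TCP pose, the force, the opening and the grip force at its end, in the units of the state.
- robot.get_state(): the state, without advancing time (a new reading comes with each control period).
- viewer.get_image(name): name is "scene" or "top" or "wrist"; returns the picture (400x640x3 uint8, red, green, blue); there is no depth.
- viewer.get_calibration(name): a dict with "mtx" (3x3 intrinsics, pixels), "world_to_cam" (4x4, takes a point from world to camera coordinates); the wrist camera has in their place "T_tool_cam" (4x4, takes a point from camera to tool coordinates, whose origin is the TCP and whose axes are the flange's). Camera axes: x right, y down, z forward; pixel columns grow to the right and rows downward; lengths in m; the calibration is good to about 2 mm. A picture is of the moment at which its call begins: read the wrist's pose just before it. get_calibration takes no time and is no camera call.
- order.finish_job(): hands the job in; it is judged then, once.
The state is a dict: "clock": time; "joint_positions": joint angles; "qvel": joint speeds; "joint_torque": joint torques, N m; "tool_pos": TCP position; "orientation": TCP orientation; "wrist_force": force on the tool from outside, world axes, zero at the start; "ft_torque": the same for the moment, N m; "gripper_width": opening from 0.0 (shut) to 1.0 (fully open); "finger_force": force on a finger pad.
Only numpy, scipy, OpenCV 4.12 (cv2) and the standard library are available. Lean on these libraries where they do the work, as an engineer would, in place of code of your own. Each camera call takes 0.05 s, during which the arm holds its last target. There are 200 camera calls.

## Working session

There is one attempt and no reset: what is moved stays moved. The work goes in short steps, Python scripts to look and compute and a shell command to move; the robot and the scene stay as the last step left them, time stands still between calls to the robot, and variables do not carry over. Pictures are saved under pics/ and viewed, at most 10 in all, crops included, and the job is handed in when it is done.

```bash
mkdir -p pics; ls; python3 - <<'E'
from plant import robot, viewer
import cv2, numpy as np
np.set_printoptions(precision=4,suppress=True)
s=robot.get_state(); print(s)
for n in ["top","scene","wrist"]:
    im=viewer.get_image(n); cv2.imwrite(f"pics/{n}0.png",im[:,:,::-1]); print(n,viewer.get_calibration(n))
E
```

```text
pics
{'clock': 0.0, 'joint_positions': array([ 1.1466,  0.1312,  1.4893,  0.    ,  1.523 , -0.0854]), 'qvel': array([-0.0004,  0.0007,  0.0014,  0.0009, -0.0009,  0.0011]), 'joint_torque': array([  0.0038, -56.9405, -50.0561,   0.0001,   0.0146,  -0.    ]), 'tool_pos': array([0.1992, 0.5654, 0.2302]), 'orientation': array([[-0.9432,  0.3323, -0.0008],
       [ 0.3323,  0.9432, -0.0017],
       [ 0.0002, -0.0018, -1.    ]]), 'wrist_force': array([0.2607, 0.2103, 0.2963]), 'ft_torque': array([-0.0104,  0.0196, -0.0081]), 'finger_force': 0.0, 'gripper_width': 1.0056563960480436}
top {'mtx': array([[484.5382,   0.    , 315.276 ],
       [  0.    , 484.5382, 194.882 ],
       [  0.    ,   0.    ,   1.    ]]), 'world_to_cam': array([[-0.046 , -0.9989, -0.006 , -0.0262],
       [-0.9729,  0.0462, -0.2267,  0.5475],
       [ 0.2267, -0.0046, -0.9739,  1.5363],
       [ 0.    ,  0.    ,  0.    ,  1.    ]])}
scene {'mtx': array([[492.3779,   0.    , 319.8456],
       [  0.    , 492.3779, 209.8276],
       [  0.    ,   0.    ,   1.    ]]), 'world_to_cam': array([[-0.5116,  0.8592,  0.0068,  0.2868],
       [ 0.6912,  0.4163, -0.5907, -0.2751],
       [-0.5104, -0.2975, -0.8068,  1.837 ],
       [ 0.    ,  0.    ,  0.    ,  1.    ]])}
wrist {'mtx': array([[329.2928,   0.    , 319.5041],
       [  0.    , 329.2928, 199.1881],
       [  0.    ,   0.    ,   1.    ]]), 'T_tool_cam': array([[ 0.0003, -0.9578, -0.2873,  0.073 ],
       [ 1.    ,  0.0005, -0.0007,  0.0001],
       [ 0.0008, -0.2873,  0.9578, -0.1434],
       [ 0.    ,  0.    ,  0.    ,  1.    ]])}
```

View pics/top0.png

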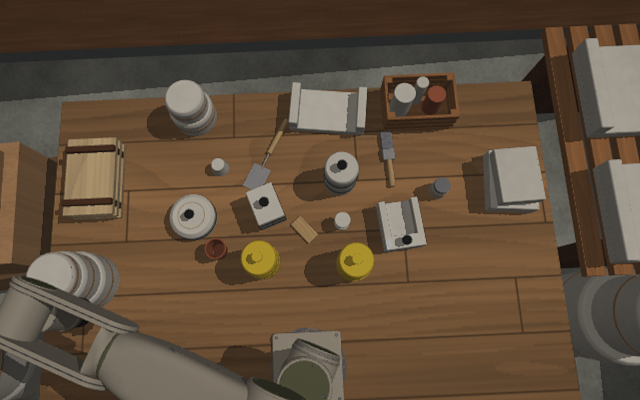

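View pics/scene0.png

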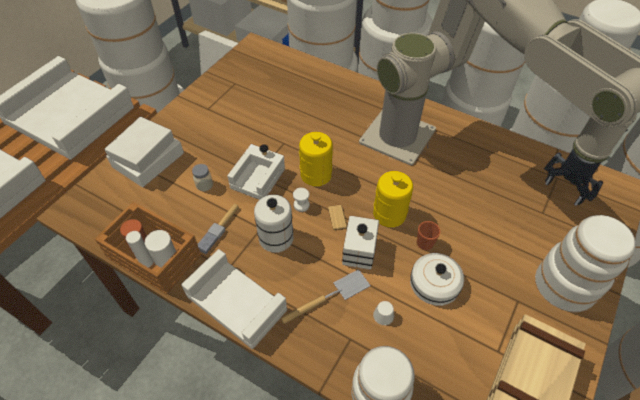

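The top view shows the caps at tall (342,165), low (189,214), tray (407,240) and block (264,202). In the scene view they are at tall (272,203), low (440,269), tray (264,149) and block (362,229). The yellow moulds are decoys. Next I segment the caps and cast rays.

```bash
cat > h.py <<'E'
import cv2, numpy as np
from plant import robot, viewer
np.set_printoptions(precision=4,suppress=True)
H=dict(tall=.191,low=.091,tray=.101,block=.131)
PX=dict(top=dict(tall=(342,165),low=(189,214),tray=(407,240),block=(264,202)),
        scene=dict(tall=(272,203),low=(440,269),tray=(264,149),block=(362,229)))
def blob(im,c,thr=60,r=14):
    x,y=c; sub=im[y-r:y+r+1,x-r:x+r+1].max(2)
    n,l,st,ce=cv2.connectedComponentsWithStats((sub<thr).astype(np.uint8))
    k=min(range(1,n),key=lambda i:np.hypot(*(ce[i]-r))-0.05*st[i,4])
    return ce[k]+np.array([x-r,y-r]),st[k]
def ray(K,T,p):  # T cam->world
    d=T[:3,:3]@np.linalg.solve(K,[p[0],p[1],1]); return T[:3,3],d/np.linalg.norm(d)
def plane(o,d,z): return o+d*(z-o[2])/d[2]
E
python3 - <<'E'
from h import *
R={}
for n in PX:
    im=cv2.imread(f"pics/{n}0.png"); c=viewer.get_calibration(n); T=np.linalg.inv(c["world_to_cam"])
    for k,p in PX[n].items():
        b,st=blob(im,p); o,d=ray(c["mtx"],T,b); R[n,k]=(o,d); print(n,k,b,st[2:],plane(o,d,H[k]-.004))
for k in H:
    A=[];B=[]
    M=[np.eye(3)-np.outer(d,d) for o,d in (R["top",k],R["scene",k])]
    x=np.linalg.solve(sum(M),sum(m@o for m,(o,d) in zip(M,(R["top",k],R["scene",k])))); print(k,x)
E
```

```text
top tall [341.4085 164.3662] [10 10 71] [ 0.6094 -0.136   0.187 ]
top low [188.4328 213.6567] [10  9 67] [0.4973 0.3599 0.087 ]
top tray [406.2923 239.4923] [10  8 65] [ 0.3797 -0.3319  0.097 ]
top block [263.2273 201.3636] [ 9  9 66] [0.5175 0.1136 0.127 ]
scene tall [271.7049 202.8033] [ 9  9 61] [ 0.6092 -0.1336  0.187 ]
scene low [440.4714 268.5   ] [10 10 70] [0.4967 0.362  0.087 ]
scene tray [263.619  148.0952] [ 8  7 42] [ 0.3782 -0.3306  0.097 ]
scene block [361.8197 228.377 ] [ 9  8 61] [0.5158 0.1149 0.127 ]
tall [ 0.6091 -0.1351  0.1863]
low [0.497  0.361  0.0867]
tray [ 0.3791 -0.3309  0.0979]
block [0.5169 0.1144 0.1282]
```

Both views agree to within 2 mm, and the heights match the given sizes. I'm moving towards the tall mould at a height of about 0.27 m with the fingers shut.

```bash
cat > go.py <<'E'
import sys
from h import *
s=robot.get_state(); t=np.array([float(v) for v in sys.argv[1:4]])
print(s["clock"],s["tool_pos"],s["wrist_force"],"shift",s["orientation"].T@(t-s["tool_pos"]), "R",s["orientation"][:,0],s["orientation"][:,2],"j",s["joint_positions"])
E
python3 -m crank '[[0,0,-0.04,0,0,0,0],[-0.045,-0.04,-0.04,0,0,0,0],[-0.09,-0.08,-0.04,0,0,0,0],[-0.135,-0.12,-0.04,0,0,0,0],[-0.18,-0.155,-0.04,0,0,0,0],[-0.225,-0.19,-0.04,0,0,0,0],[-0.27,-0.23,-0.04,0,0,0,0],[-0.31,-0.265,-0.04,0,0,0,0]]'
python3 go.py .609 -.135 .25
```

```text
clock: 1.15
tool_pos: [0.4043, 0.211, 0.2712]
orientation: [[-0.943, 0.333, 0.0], [0.333, 0.943, -0.0], [-0.0, -0.0, -1.0]]
wrist_force: [1.1, -0.0, 0.0]
gripper_width: -0.001
finger_force: 0.0
1.15 [0.4043 0.211  0.2712] [ 1.0522 -0.0293  0.0129] shift [-0.3082 -0.2581  0.0212] R [-0.943   0.3327 -0.0001] [ 0.0001 -0.0001 -1.    ] j [ 0.3686 -0.2815  1.8074 -0.0001  1.6156 -0.8631]
```

```bash
python3 -m crank '[[-0.045,-0.037,0,0,0,0,0],[-0.09,-0.075,0,0,0,0,0],[-0.135,-0.113,0,0,0,0,0],[-0.18,-0.15,0,0,0,0,0],[-0.225,-0.188,0,0,0,0,0],[-0.27,-0.226,0,0,0,0,0],[-0.308,-0.258,0.01,0,0,0,0],[-0.308,-0.258,0.02,0,0,0,0]]'
python3 go.py .609 -.135 .205
python3 - <<'E'
from h import *
s=robot.get_state(); im=viewer.get_image("wrist"); cv2.imwrite("pics/w1.png",im[:,:,::-1])
E
```

```text
clock: 2.15
tool_pos: [0.6088, -0.136, 0.2493]
orientation: [[-0.942, 0.336, -0.002], [0.336, 0.942, -0.0], [0.002, -0.001, -1.0]]
wrist_force: [-0.9, 0.6, -0.9]
gripper_width: -0.003
finger_force: 0.0
2.15 [ 0.6088 -0.136   0.2493] [-0.8845  0.5812 -0.8746] shift [0.0001 0.0011 0.0443] R [-0.9419  0.3359  0.0018] [-0.002  -0.0001 -1.    ] j [-0.3016  0.1896  1.39   -0.0007  1.5639 -1.5298]
```

View pics/w1.png

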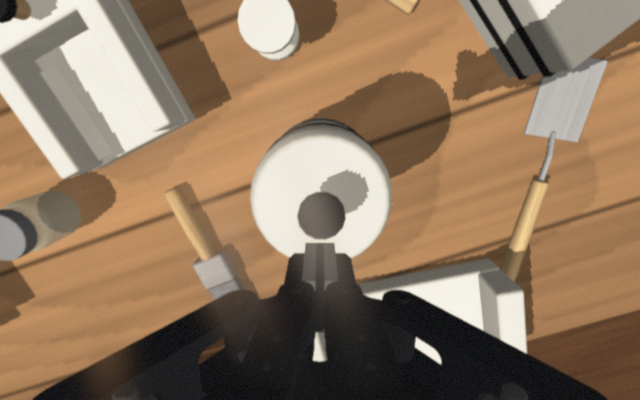

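The wrist view shows the tall mould's cap centred at about (321,214), just ahead of the fingertips at about (320,247). I'll check its position with a ray at the known height.

```bash
cat > w.py <<'E'
import sys
from h import *
# args: approx pixel x y, height of cap top [file]
s=robot.get_state()
im=viewer.get_image("wrist")
c=viewer.get_calibration("wrist"); W=np.eye(4); W[:3,:3]=s["orientation"]; W[:3,3]=s["tool_pos"]; T=W@c["T_tool_cam"]
x,y,h=float(sys.argv[1]),float(sys.argv[2]),float(sys.argv[3])
g=cv2.GaussianBlur(cv2.cvtColor(im,cv2.COLOR_RGB2GRAY),(5,5),0)
e=np.linalg.inv(T)@np.array([0,0,0,1.])
R0=0.016*c["mtx"][0,0]/abs((np.linalg.inv(T)@np.array([*plane(*ray(c["mtx"],T,(x,y)),h),1]))[2])
r=int(2*R0); sub=g[int(y)-r:int(y)+r,int(x)-r:int(x)+r]
q=cv2.HoughCircles(cv2.resize(sub,None,fx=4,fy=4,interpolation=cv2.INTER_CUBIC),cv2.HOUGH_GRADIENT,1,40,param1=80,param2=15,minRadius=int(3.3*R0),maxRadius=int(4.7*R0))
print("expected r",R0)
for k in (q[0][:3]/4 if q is not None else []):
    p=(k[0]+int(x)-r,k[1]+int(y)-r); print(p,k[2],plane(*ray(c["mtx"],T,p),h))
print("approx",plane(*ray(c["mtx"],T,(x,y)),h))
E
python3 w.py 321 214 .191
```

```text
expected r 24.868449335207085
(np.float32(318.375), np.float32(219.375)) 24.15 [ 0.6078 -0.1348  0.191 ]
approx [ 0.6049 -0.132   0.191 ]
```

The wrist ray confirms the cap position to within 2 mm. I'm going down to contact.

```bash
python3 -m crank '[[0,0.001,0.015,0,0,0,0],[0,0.001,0.03,0,0,0,0],[0,0.001,0.042,0,0,0,0],[0,0.001,0.048,0,0,0,0],[0,0.001,0.053,0,0,0,0],[0,0.001,0.057,0,0,0,0],[0,0.001,0.06,0,0,0,0],[0,0.001,0.06,0,0,0,0]]'
python3 go.py .608 -.135 .179
```

```text
clock: 3.25
tool_pos: [0.6087, -0.1319, 0.1912]
orientation: [[-0.943, 0.332, -0.0], [0.332, 0.943, 0.0], [0.0, -0.0, -1.0]]
wrist_force: [0.4, 0.9, 0.1]
gripper_width: 0.001
finger_force: 0.0
3.25 [ 0.6087 -0.1319  0.1912] [0.3977 0.8596 0.0631] shift [-0.0004 -0.0032  0.0122] R [-0.9431  0.3325  0.0002] [-0.0002  0.0001 -1.    ] j [-0.2956  0.2122  1.4704 -0.      1.4592 -1.5275]
```

```bash
python3 -m crank '[[0,-0.003,-0.002,0,0,0,0],[0,-0.003,0.002,0,0,0,0],[0,-0.003,0.005,0,0,0,0],[0,-0.003,0.008,0,0,0,0],[0,-0.003,0.01,0,0,0,0],[0,-0.003,0.012,0,0,0,0],[0,-0.003,0.012,0,0,0,0],[0,-0.003,0.012,0,0,0,0]]'
python3 go.py .608 -.135 .179
```

```text
clock: 4.25
tool_pos: [0.6077, -0.1346, 0.1793]
orientation: [[-0.943, 0.332, -0.0], [0.332, 0.943, 0.0], [0.0, 0.0, -1.0]]
wrist_force: [0.6, -1.1, 2.0]
gripper_width: -0.002
finger_force: 1.1
4.25 [ 0.6077 -0.1346  0.1793] [ 0.6461 -1.0701  2.0316] shift [-0.0004 -0.0003  0.0003] R [-0.9432  0.3323  0.0001] [-0.0001  0.0001 -1.    ] j [-0.3003  0.2185  1.485   0.      1.4381 -1.5323]
```

```bash
python3 -m crank '[[0,0,0.001,0,0,0,0],[0,0,0.002,0,0,0,0],[0,0,0.003,0,0,0,0],[0,0,0.004,0,0,0,0],[0,0,0.004,0,0,0,0],[0,0,0.004,0,0,0,0],[0,0,0.004,0,0,0,0],[0,0,0.004,0,0,0,0]]'
python3 go.py .608 -.135 .179
```

```text
clock: 5.25
tool_pos: [0.6078, -0.1346, 0.1758]
orientation: [[-0.943, 0.332, 0.0], [0.332, 0.943, -0.0], [-0.0, 0.0, -1.0]]
wrist_force: [-0.7, 0.4, 5.9]
gripper_width: 0.006
finger_force: 3.1
5.25 [ 0.6078 -0.1346  0.1758] [-0.7294  0.3692  5.9275] shift [-0.0003 -0.0003 -0.0032] R [-0.9432  0.3323 -0.0003] [ 0.0003 -0.0001 -1.    ] j [-0.3003  0.2207  1.489   0.      1.4316 -1.5324]
```

The force is 5.9 N, above the stem's sliding friction, so the tall plug is at its stop. Next I lift and travel to the low mould.

```bash
python3 -m crank '[[0,0,-0.03,0,0,0,0],[0,0,-0.08,0,0,0,0],[0.03,0.05,-0.08,0,0,0,0],[0.06,0.1,-0.08,0,0,0,0],[0.09,0.15,-0.08,0,0,0,0],[0.12,0.2,-0.08,0,0,0,0],[0.15,0.25,-0.08,0,0,0,0],[0.18,0.3,-0.08,0,0,0,0]]'
python3 go.py .497 .361 .16
```

```text
clock: 6.25
tool_pos: [0.5365, 0.2099, 0.2545]
orientation: [[-0.943, 0.332, -0.001], [0.332, 0.943, -0.0], [0.001, -0.001, -1.0]]
wrist_force: [1.0, 0.5, -0.1]
gripper_width: -0.001
finger_force: 0.0
6.25 [0.5365 0.2099 0.2545] [ 0.9897  0.512  -0.0717] shift [0.0874 0.1294 0.0946] R [-0.9432  0.3323  0.0012] [-0.0013 -0.0001 -1.    ] j [ 0.2838  0.0585  1.5225  0.0002  1.562  -0.9483]
```

```bash
python3 -m crank '[[0.03,0.045,0,0,0,0,0],[0.06,0.09,0.01,0,0,0,0],[0.087,0.129,0.03,0,0,0,0],[0.087,0.129,0.06,0,0,0,0],[0.087,0.129,0.095,0,0,0,0],[0.087,0.129,0.11,0,0,0,0],[0.087,0.129,0.11,0,0,0,0],[0.087,0.129,0.11,0,0,0,0]]'
python3 go.py .497 .361 .091
python3 w.py 319 219 .091
python3 -c "
from h import *
cv2.imwrite('pics/w2.png',viewer.get_image('wrist')[:,:,::-1])"
```

```text
clock: 7.25
tool_pos: [0.4994, 0.359, 0.147]
orientation: [[-0.943, 0.333, 0.002], [0.333, 0.943, 0.001], [-0.001, 0.002, -1.0]]
wrist_force: [-0.1, -0.4, 0.3]
gripper_width: -0.002
finger_force: 0.0
7.25 [0.4994 0.359  0.147 ] [-0.1491 -0.3842  0.2501] shift [0.003 0.001 0.056] R [-0.943   0.3327 -0.0013] [ 0.0018  0.0011 -1.    ] j [ 0.5399  0.2207  1.5429  0.      1.3759 -0.6917]
expected r 24.856045073712806
(np.float32(321.375), np.float32(212.375)) 23.975 [0.4957 0.3616 0.091 ]
(np.float32(309.625), np.float32(264.625)) 22.15 [0.5281 0.3419 0.091 ]
(np.float32(328.375), np.float32(263.375)) 28.85 [0.5314 0.3541 0.091 ]
approx [0.4995 0.3587 0.091 ]
```

View pics/w2.png

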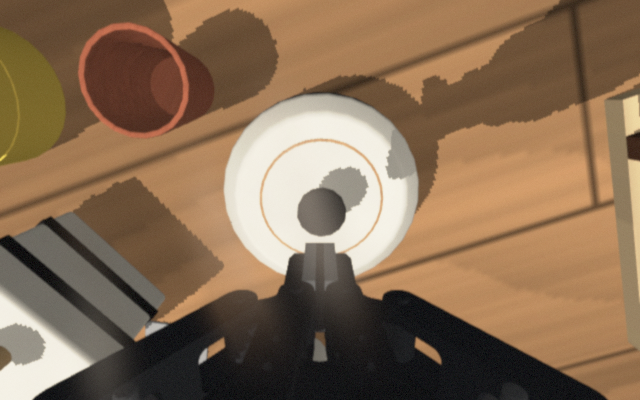

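The low mould's cap is at (321,212), which gives (0.496, 0.361). That agrees with the first measurement, so I'm descending.

```bash
python3 go.py .4965 .361 .092; python3 -m crank '[[0.002,0.001,0.015,0,0,0,0],[0.002,0.001,0.03,0,0,0,0],[0.002,0.001,0.04,0,0,0,0],[0.002,0.001,0.046,0,0,0,0],[0.002,0.001,0.05,0,0,0,0],[0.002,0.001,0.052,0,0,0,0],[0.002,0.001,0.052,0,0,0,0],[0.002,0.001,0.052,0,0,0,0]]'
python3 go.py .4965 .361 .077
```

```text
7.35 [0.4996 0.3591 0.1473] [-0.703  -0.3611 -0.3182] shift [0.0036 0.0006 0.0553] R [-0.9431  0.3326 -0.0018] [ 0.0025  0.0015 -1.    ] j [ 0.54    0.2203  1.5428  0.      1.3756 -0.6918]
clock: 8.35
tool_pos: [0.4973, 0.3605, 0.0937]
orientation: [[-0.943, 0.332, 0.001], [0.332, 0.943, 0.0], [-0.0, 0.001, -1.0]]
wrist_force: [0.0, 0.0, -0.9]
gripper_width: 0.0
finger_force: 0.0
8.35 [0.4973 0.3605 0.0937] [ 0.024   0.0499 -0.9383] shift [0.0009 0.0002 0.0167] R [-0.9432  0.3324 -0.0005] [ 0.0006  0.0004 -1.    ] j [ 0.5438  0.2695  1.5875 -0.      1.2838 -0.6882]
```

```bash
python3 -m crank '[[0.001,0,0.003,0,0,0,0],[0.001,0,0.006,0,0,0,0],[0.001,0,0.009,0,0,0,0],[0.001,0,0.012,0,0,0,0],[0.001,0,0.015,0,0,0,0],[0.001,0,0.018,0,0,0,0],[0.001,0,0.018,0,0,0,0],[0.001,0,0.018,0,0,0,0]]'
python3 go.py .4965 .361 .077
```

```text
clock: 9.35
tool_pos: [0.4963, 0.3609, 0.0758]
orientation: [[-0.943, 0.332, 0.001], [0.332, 0.943, 0.0], [-0.0, 0.001, -1.0]]
wrist_force: [-0.6, 0.3, 6.5]
gripper_width: 0.001
finger_force: 3.1
9.35 [0.4963 0.3609 0.0758] [-0.5738  0.2625  6.5149] shift [-0.0001  0.0002 -0.0012] R [-0.9432  0.3323 -0.0004] [ 0.0006  0.0004 -1.    ] j [ 0.5451  0.2878  1.6007  0.0001  1.2523 -0.6869]
```

The low plug is at its stop with 6.5 N. I lift high and travel to the tray.

```bash
python3 -m crank '[[0,0,-0.05,0,0,0,0],[0,0,-0.11,0,0,0,0],[0,0,-0.17,0,0,0,0],[0,0,-0.195,0,0,0,0],[-0.01,-0.06,-0.195,0,0,0,0],[-0.02,-0.12,-0.195,0,0,0,0],[-0.03,-0.18,-0.195,0,0,0,0],[-0.04,-0.24,-0.195,0,0,0,0]]'
python3 go.py .379 -.331 .27
```

```text
clock: 10.35
tool_pos: [0.4529, 0.1192, 0.2695]
orientation: [[-0.943, 0.332, -0.001], [0.332, 0.943, -0.001], [0.001, -0.001, -1.0]]
wrist_force: [0.8, -0.8, 0.2]
gripper_width: 0.002
finger_force: 0.0
10.35 [0.4529 0.1192 0.2695] [ 0.7975 -0.8111  0.2038] shift [-0.0797 -0.4492 -0.0002] R [-0.9433  0.3319  0.001 ] [-0.0012 -0.0005 -1.    ] j [ 0.1481 -0.2441  1.7795 -0.0004  1.6075 -1.0844]
```

```bash
python3 -m crank '[[-0.01,-0.06,0,0,0,0,0],[-0.02,-0.12,0,0,0,0,0],[-0.03,-0.18,0,0,0,0,0],[-0.04,-0.24,0,0,0,0,0],[-0.05,-0.3,0,0,0,0,0],[-0.06,-0.36,0,0,0,0,0],[-0.07,-0.41,0,0,0,0,0],[-0.08,-0.45,0,0,0,0,0]]'
python3 go.py .379 -.331 .16
```

```text
clock: 11.35
tool_pos: [0.3786, -0.3318, 0.2695]
orientation: [[-0.943, 0.334, -0.001], [0.334, 0.943, 0.001], [0.001, 0.0, -1.0]]
wrist_force: [0.7, 0.7, 0.4]
gripper_width: 0.0
finger_force: 0.0
11.35 [ 0.3786 -0.3318  0.2695] [0.6887 0.674  0.3906] shift [-0.0002  0.0009  0.1095] R [-0.9426  0.3339  0.0014] [-0.0012  0.0009 -1.    ] j [-0.8213 -0.1448  1.693  -0.0002  1.5949 -2.0517]
```

```bash
python3 -m crank '[[0,0,0.02,0,0,0,0],[0,0,0.04,0,0,0,0],[0,0,0.06,0,0,0,0],[0,0,0.08,0,0,0,0],[0,0,0.1,0,0,0,0],[0,0,0.11,0,0,0,0],[0,0,0.11,0,0,0,0],[0,0,0.11,0,0,0,0]]'
python3 go.py .379 -.331 .103
python3 w.py 320 215 .101
python3 -c "
from h import *
cv2.imwrite('pics/w3.png',viewer.get_image('wrist')[:,:,::-1])"
```

```text
clock: 12.35
tool_pos: [0.3803, -0.3301, 0.1611]
orientation: [[-0.943, 0.332, 0.001], [0.332, 0.943, -0.001], [-0.001, -0.001, -1.0]]
wrist_force: [0.3, -0.4, 0.5]
gripper_width: 0.002
finger_force: 0.0
12.35 [ 0.3803 -0.3301  0.1611] [ 0.342  -0.4112  0.455 ] shift [ 0.001  -0.0012  0.0581] R [-0.9433  0.3319 -0.0011] [ 0.0008 -0.0009 -1.    ] j [-0.8167 -0.089   1.8401 -0.      1.3892 -2.0491]
expected r 24.447237585312255
(np.float32(316.375), np.float32(214.125)) 23.9 [ 0.378  -0.3316  0.101 ]
(np.float32(340.875), np.float32(189.625)) 21.85 [ 0.3675 -0.3113  0.101 ]
approx [ 0.3793 -0.3295  0.101 ]
```

View pics/w3.png

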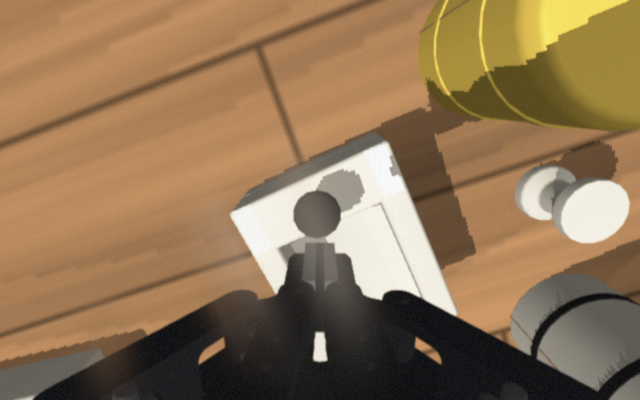

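The tray's cap is at (316,214), which gives (0.378, -0.332). The yellow mould stands clear to the upper right, so I'm descending.

```bash
python3 -m crank '[[0.001,-0.001,0.015,0,0,0,0],[0.001,-0.001,0.03,0,0,0,0],[0.001,-0.001,0.04,0,0,0,0],[0.001,-0.001,0.048,0,0,0,0],[0.001,-0.001,0.053,0,0,0,0],[0.001,-0.001,0.056,0,0,0,0],[0.001,-0.001,0.056,0,0,0,0],[0.001,-0.001,0.056,0,0,0,0]]'
python3 go.py .3785 -.3315 .086
```

```text
clock: 13.45
tool_pos: [0.3788, -0.3308, 0.1047]
orientation: [[-0.943, 0.332, 0.0], [0.332, 0.943, -0.0], [-0.001, -0.0, -1.0]]
wrist_force: [-0.3, -0.0, -0.1]
gripper_width: -0.003
finger_force: 0.0
13.45 [ 0.3788 -0.3308  0.1047] [-0.318  -0.0372 -0.0833] shift [ 0.0001 -0.0007  0.0187] R [-0.9432  0.3323 -0.0006] [ 0.0004 -0.0005 -1.    ] j [-0.8198 -0.0338  1.8951 -0.      1.2797 -2.0519]
```

```bash
python3 -m crank '[[0,0,0.003,0,0,0,0],[0,0,0.006,0,0,0,0],[0,0,0.009,0,0,0,0],[0,0,0.012,0,0,0,0],[0,0,0.015,0,0,0,0],[0,0,0.018,0,0,0,0],[0,0,0.019,0,0,0,0],[0,0,0.019,0,0,0,0]]'
python3 go.py .3785 -.3315 .086
```

```text
clock: 14.45
tool_pos: [0.3789, -0.3309, 0.0857]
orientation: [[-0.943, 0.332, 0.0], [0.332, 0.943, -0.0], [-0.001, -0.0, -1.0]]
wrist_force: [0.1, -0.8, 6.5]
gripper_width: -0.001
finger_force: 3.2
14.45 [ 0.3789 -0.3309  0.0857] [ 0.0844 -0.8347  6.4724] shift [ 0.0001 -0.0007 -0.0003] R [-0.9432  0.3323 -0.0006] [ 0.0004 -0.0005 -1.    ] j [-0.8198 -0.0105  1.9094  0.      1.242  -2.0519]
```

```bash
python3 -m crank '[[0,0,-0.05,0,0,0,0],[0,0,-0.1,0,0,0,0],[0,0,-0.15,0,0,0,0],[0,0,-0.19,0,0,0,0],[0,0,-0.19,0,0,0,0],[0,0,-0.19,0,0,0,0],[0,0,-0.19,0,0,0,0],[0,0,-0.19,0,0,0,0]]'
python3 -c "
from h import *
R={}
for n in PX:
    im=viewer.get_image(n)[:,:,::-1]; cv2.imwrite(f'pics/{n}1.png',im)
    a=cv2.imread(f'pics/{n}0.png')
    for k,p in PX[n].items(): print(n,k,blob(a,p)[0],blob(im,p))
"
```

```text
clock: 15.45
tool_pos: [0.3782, -0.3301, 0.2738]
orientation: [[-0.943, 0.332, -0.002], [0.332, 0.943, 0.002], [0.002, 0.001, -1.0]]
wrist_force: [0.0, 0.3, -0.2]
gripper_width: 0.003
finger_force: 0.0
top tall [341.4085 164.3662] (array([341.2464, 165.5652]), array([ 9, 10,  9, 10, 69], dtype=int32))
top low [188.4328 213.6567] (array([189.1406, 214.1406]), array([10, 10,  9,  9, 64], dtype=int32))
top tray [406.2923 239.4923] (array([405.9706, 239.9412]), array([ 9, 10,  9,  9, 68], dtype=int32))
top block [263.2273 201.3636] (array([263.2273, 201.3636]), array([ 9,  9,  9,  9, 66], dtype=int32))
scene tall [271.7049 202.8033] (array([271.8594, 205.0469]), array([10, 12,  9,  9, 64], dtype=int32))
scene low [440.4714 268.5   ] (array([439.7121, 270.2879]), array([ 9, 11, 10, 10, 66], dtype=int32))
scene tray [263.619  148.0952] (array([264. , 150.5]), array([11, 13,  7,  6, 38], dtype=int32))
scene block [361.8197 228.377 ] (array([361.8136, 228.4407]), array([10, 10,  9,  8, 59], dtype=int32))
```

View pics/scene1.png

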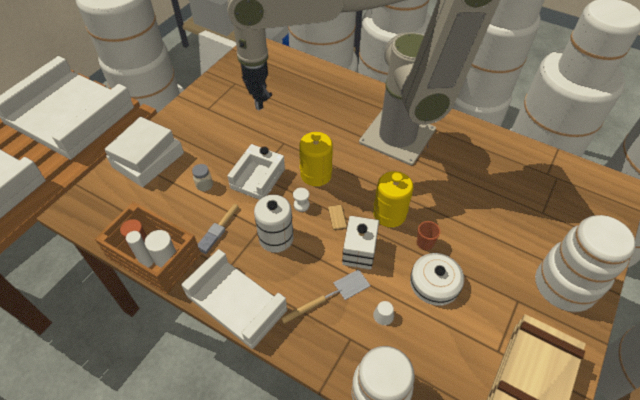

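The three caps sank about 2 px in the scene view, at (272,205), (440,270) and (264,150), while the block's cap at (362,228) is unchanged. Nothing else has shifted and the arm is clear.

```bash
python3 -c "
from plant import order
print(order.finish_job())"
```

```text
the job is handed in; nothing more can be done
None
```

I pressed the tall round, low round and open tray plugs down to their stops in that order, with readings of at most 6.5 N; the block's plug is still up, nothing else visibly moved, and the job is handed in (no verdict was returned).

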